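# Close up the I/O row after pulling a dead module

### The arm

A 6-joint arm with a two-finger parallel gripper is mounted at the origin on a cart in front of the work surface, level with it; the furniture and walls round the work are solid. World frame = base frame: x ahead of the robot, y to its left, z up, the work surface at z = 0. Lengths are in mm, angles in rad, forces in N, time in s.
With the tool pointing down it reaches from about 325 to 875 mm from the base axis. Payload 4.4 kg.
Tool frame: the origin (TCP) lies midway between the tips of the shut fingers; the grasp point (between the pads) lies 19 mm behind it; x points along the fingers, z is the direction in which the jaws open and shut, and the axes are right-handed (so a half turn about x gives the same grasp; the last joint's range is limited). The gripper opens to 85 mm and grips with 20 to 120 N. Pads are 22 mm wide; open, the fingers measure 114 mm over their backs; the gripper's body (76 mm by 85 mm) begins 54 mm behind the grasp point. The pads swing forward as they close: fully open they stand 13 mm farther back than shut.
Start: joints at [1.103, 0.207, 1.542, -0, 1.393, -0.15], TCP at [179.138, 546.385, 209.282] pointing down, gripper open.
Joint ranges: [-2.73, 2.73], [-0.86, 2.22], [0.23, 2.46], [-1.11, 4.25], [0.08, 2.63], [-2.82, 2.82]. Speed limits (rad/s): [2.79, 2.79, 3.14, 3.14, 3.14, 3.14].

### API

Orientations are given as a unit quaternion [x, y, z, w].
In Python, from cell import observe, eyes, close_job, finder gives the robot as it stands.
- The arm moves only by the tool servo_tool, never from a script. Its argument "deltas" is a list of rows, each an object of numbers: "dx", "dy", "dz": the shift along the tool's x, y, z in mm; "ax", "ay", "az": the turn, a rotation vector about the tool's x, y, z in rad; "claw": the finger opening in mm, from 0 to 85.4. In form: [{"dx": .., "dy": .., "dz": .., "ax": .., "ay": .., "az": .., "claw": ..}, ...]. A call has 1 to 20 rows; each row is the pose to reach, as a shift and turn from the pose commanded when the call began, along the tool's axes at that moment; what a row does not reach only later rows make up. A row lasts 1/12 s, in which the tool goes at most 41.7 mm and 7.16 degrees, less where a joint would pass 70% of its speed; a pose out of reach is approached as far as the arm can. A call with a gripper value outside its range is refused whole. The fingers move at their own pace and stop on an object; "squeeze" is the grip in N (left out, the last holds). Time passes only in rows, so rows that repeat a pose let the fingers close. It gives the time, the measured TCP pose, the force and the opening at its end, in the units of the state.
- observe(): the state, without advancing time (a new reading comes with each control period).
- eyes.get_image(name): name is "scene" or "top" or "wrist"; returns a dict with "img" (400x640x3 uint8, blue, green, red), "z_map" (400x640 float32, mm along the optical axis (not along the pixel's ray), 0 where there is no reading), "fx", "fy", "cx", "cy" (pixels), "R" (3x3) and "t" (3): a world point X has camera coordinates R X + t; the wrist camera has in their place "tool_from_camera" (4x4, takes a point from camera to tool coordinates, whose origin is the TCP and whose axes are the tool frame's). Camera axes: x right, y down, z forward; pixel columns grow to the right and rows downward; lengths in mm; the calibration is good to about 2 mm. A picture is of the moment at which its call begins: read the wrist's pose just before it.
- close_job(): hands the job in, once; it reports no verdict.
Trained networks look in the newest picture that a camera, given by its name, has taken for a name from the list of things; names that differ only in an ending like _2 or _b are one class to them, and where a whole thing is asked for, a point or a joint stands for the part that bears it (a point fixed in the world has none). Each returns a list of dicts, best first, with "conf" (0 to 1); they miss things now and then, are a little off and sometimes report something else, mostly with a low value. They report only what shows in the picture. A call takes as long as a camera call. They do not tell look-alikes from the thing itself.
- finder.spot_in(target, camera): "xyz" ([x, y, z] in mm, in world coordinates, good to about 4 mm: the middle of the surface that is visible of it).
The state is a dict: "time": time; "joint_positions": joint angles; "dq": joint speeds; "joint_torque": joint torques, N m; "position": TCP position; "tcp_rot": TCP orientation; "ft_force": force on the tool from outside, world axes, zero at the start; "wrist_torque": the same for the moment, N m; "grip_width": opening from 0.0 (shut) to 1.0 (fully open).
Only numpy, scipy, OpenCV 4.12 (cv2) and the standard library are available. Lean on these libraries where they do the work, as an engineer would, in place of code of your own. Each camera call takes 0.05 s, during which the arm holds its last target. There are 200 camera calls.

### The job

The yellow module on the sloping rail is dead: pull it off the rail, against its sprung feet, and put it in the black tray. Then close up the row: slide the grey modules along the rail, still clipped on, towards the blue-nosed coupler so that the first sits flush against the coupler and the second flush against the first, with no gap left. Do not pull the grey ones off the rail or knock anything over.

Things in the scene. Friction and masses are not known exactly. Their poses are not given: they have to be found in the camera images.
- rail: Steel top-hat rail, 35 mm wide, 280 mm long, fixed on an aluminium stand whose plate slopes up away from the robot at 28 degrees. Origin: middle of the rail on the face the modules sit on, 71 mm above the bench; y along the rail (level), x up the slope, z out of the slope (28 degrees off vertical, towards the robot). Bare rail right of the row up to a fixed end bracket at y = -128 mm.
- head_face (a point): On the rail's middle line at y = +40 mm, rail's axes: where the right side face of the fixed head stands. The head, at the left (+y) end of the row, is a coupler with a dark blue nose and a wider dark supply module, of the same stepped profile as the modules.
- yellow_module: Yellow module, red light, 35 mm wide, 50 mm deep, about 0.15 kg; first or second from the head at the start. Origin: middle of its back, where it sits on the rail; axes as the rail's. Base 90 mm long (x), 28 mm deep (z). Two sprung feet hook under the rail's lips and reach 7 mm behind the back, tabs at x = +-50 mm. Comes off straight along z with about 14 N.
- grey_module_1: Light grey I/O module, same housing, origin and axes as yellow_module, gripped the same way. At the start first or second from the head, in the place the yellow one has not; slides along the rail with about 3 N.
- grey_module_2: Light grey I/O module, same housing, origin and axes as yellow_module, gripped the same way. At the start third and last from the head.
- yellow_module_nose (a point): Middle of the yellow module's front face, 50 mm out along z from its origin. The nose is 45 mm long (x) by 35 mm wide (y) and stands 22 mm out of the base (z 28 to 50 mm); its flat upper and lower end faces, 45 mm apart along x, are free: grip there.
- grey_module_1_nose (a point): Middle of the front face of grey_module_1; nose as on the yellow module.
- grey_module_2_nose (a point): Middle of the front face of grey_module_2; nose as on the yellow module.
- tray: Black open tray, fixed, inside 160 mm (its x) by 200 mm (its y), wall 35 mm high with a 10 mm rim, floor 3 mm thick. Origin: centre of its underside, on the bench.
- oil_bottle: Small white bottle with black nozzle, 40 mm across, 120 mm high, standing loose behind the tray. Origin: centre of its underside.
- cot_jar: White jar with blue lid, 60 mm across, 70 mm high, standing loose behind the tray. Origin: centre of its underside.
Things that resemble listed ones, but are neither listed nor needed, are in the scene too. Leave any purple look-alike of the grey_module_2 alone. What is shaped like the grey_module_1 but green is not meant.

How it is judged:
By the outcome, as a careful person would: the job done as asked, in the order asked, and still so for the second after the job is handed in, with the robot touching nothing.
It also fails if it takes over 69 s, if anything falls off the work surface, if the arm or the gripper's body presses on something with over 40 N, if the wrist force passes 120 N, or if a joint passes its speed limit or range.

## Working session

There is one attempt and no reset: what is moved stays moved. The work goes in short steps, Python scripts to look and compute and a tool call to move; the robot and the scene stay as the last step left them, time stands still between calls to the robot, and variables do not carry over. Pictures are saved under pics/ and viewed, about 8 in all and at most 12, crops included, and the job is handed in when it is done.

Besides the shell and the picture viewer there is one more tool, called after "Emit:" as name(argument=value, ...), one argument or row to a line, values as JSON. servo_tool: Moves the arm, as the interface text tells. Its arguments: {"type":"object","properties":{"deltas":{"type":"array"},"squeeze":{"type":"number"}},"required":["deltas"]}

```bash
ls; mkdir -p pics; python3 - <<'E'
from cell import observe, eyes, finder
import cv2
s=observe();print(s)
for n in ("scene","top"):
    d=eyes.get_image(n);cv2.imwrite(f"pics/{n}0.png",d["img"])
    for t in ("rail","yellow_module","yellow_module_nose","grey_module_1_nose","tray","head_face","oil_bottle","cot_jar"):
        try:
            for r in finder.spot_in(t,n)[:5]:print(n,t,[round(float(v)) for v in r["xyz"]],round(r["conf"],2))
        except Exception as e:print(t,e)
E
```

```text
pics
{'time': 0.0, 'joint_positions': array([ 1.10347795e+00,  2.07426682e-01,  1.54300506e+00, -3.79612100e-06,
        1.39348332e+00, -1.50476761e-01]), 'dq': array([ 3.75038383e-04,  4.08132821e-04, -7.25463286e-05, -2.15316117e-04,
        2.22924247e-03,  7.08584155e-04]), 'joint_torque': array([-2.45593003e-05, -3.83057821e+01, -2.91586679e+01, -2.65880408e-04,
        1.07033088e-02,  1.29995402e-05]), 'position': array([178.77390145, 545.63329777, 208.0977887 ]), 'tcp_rot': array([-0.41523703,  0.57334682,  0.41448146,  0.57188876]), 'ft_force': array([0.08451095, 0.36494767, 0.81922164]), 'wrist_torque': array([-0.01982009,  0.011902  ,  0.01094496]), 'grip_width': 1.0001671765550353}
scene rail [587, 235, 85] 0.91
scene yellow_module [688, -281, 55] 0.54
scene yellow_module [571, 158, 96] 0.52
scene yellow_module_nose [574, 163, 96] 0.56
scene grey_module_1_nose [440, 11, 26] 0.93
scene grey_module_1_nose [576, 195, 103] 0.56
scene tray [508, -324, 11] 0.57
scene tray [578, 252, 95] 0.43
scene head_face [581, 252, 93] 0.87
scene head_face [507, -321, 10] 0.64
scene oil_bottle [685, -282, 56] 0.61
scene cot_jar [659, -448, 46] 0.62
scene cot_jar [508, -322, 12] 0.55
top rail [600, 235, 105] 0.57
top yellow_module [601, 156, 114] 0.71
top yellow_module_nose [602, 158, 112] 0.81
top grey_module_1_nose [454, 31, 35] 0.79
top grey_module_1_nose [603, 192, 110] 0.65
top tray [497, -332, 4] 0.65
top tray [600, 158, 111] 0.46
top head_face [601, 254, 111] 0.8
top head_face [602, 194, 114] 0.29
top oil_bottle [690, -267, 73] 0.7
top cot_jar [681, -436, 68] 0.79
```

View pics/scene0.png

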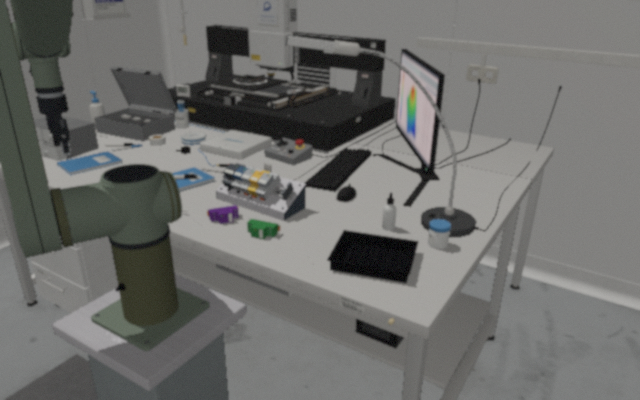

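View pics/top0.png

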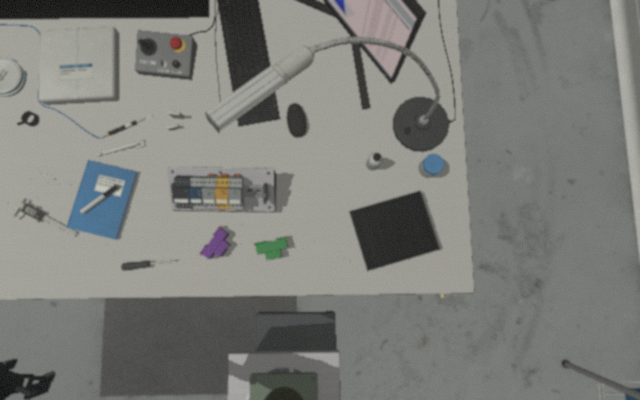

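The scene picture shows the rail row at about (258,185) and purple (223,214) and green (263,228) look-alikes loose on the bench. The tray is at (374,255). In the top picture the row is at (222,190), the yellow module at (222,191) and the tray at (395,230). I'll crop the row and measure it.

```bash
cat > h.py <<'E'
import numpy as np, cv2
from scipy.spatial.transform import Rotation as Ro
from cell import observe, eyes, finder
def cloud(n):
    s=observe(); d=eyes.get_image(n); z=d["z_map"]; v,u=np.mgrid[:400,:640]
    P=np.dstack([(u-d["cx"])/d["fx"]*z,(v-d["cy"])/d["fy"]*z,z])
    if "R" in d: W=(P-np.ravel(d["t"]))@np.array(d["R"])
    else:
        T=np.array(d["tool_from_camera"]); P=P@T[:3,:3].T+T[:3,3]
        W=P@Ro.from_quat(s["tcp_rot"]).as_matrix().T+s["position"]
    W[z==0]=np.nan
    return d["img"],W
E
python3 - <<'E'
from h import *
im,W=cloud("top")
cv2.imwrite("pics/c1.png",cv2.resize(im[155:225,155:290],None,fx=5.5,fy=5.5,interpolation=cv2.INTER_CUBIC))
for r in (175,180,185,190,195,200,205): print(r,[tuple(np.round(W[r,c]).astype(int).tolist()) if np.isfinite(W[r,c,0]) else None for c in range(170,280,12)])
# plate edges / tray
for nm,a in (("tray",[(210,360),(228,395),(260,370),(200,415),(240,435)]),):
    print([np.round(W[p]).tolist() for p in a])
# tray rim corners from dark region
g=im.max(2); m=np.zeros((400,640),np.uint8); m[180:280,335:450]=(g[180:280,335:450]<60); 
k,l,st,_=cv2.connectedComponentsWithStats(m); i=1+st[1:,4].argmax()
c=cv2.boxPoints(cv2.minAreaRect(np.argwhere(l==i)[:,::-1].astype(np.float32)));print(c)
pts=W[l==i];print(np.nanpercentile(pts,[1,50,99],axis=0))
E
```

```text
175 [(653, 311, 81), (654, 279, 77), (652, 242, 85), (653, 211, 78), (653, 177, 76), (652, 142, 80), (651, 108, 81), (650, 74, 85), (650, 40, 87), (666, 14, 2)]
180 [(639, 312, 79), (633, 267, 111), (632, 233, 114), (632, 200, 114), (632, 168, 112), (632, 136, 110), (631, 102, 112), (638, 75, 73), (638, 41, 73), (651, 14, -3)]
185 [(627, 314, 69), (620, 268, 107), (619, 235, 107), (619, 202, 105), (619, 169, 107), (619, 137, 102), (619, 104, 104), (624, 76, 68), (619, 38, 96), (635, 14, 1)]
190 [(614, 318, 57), (604, 263, 120), (603, 229, 124), (603, 197, 122), (602, 165, 124), (602, 133, 122), (605, 104, 100), (611, 77, 62), (604, 37, 104), (620, 14, 0)]
195 [(609, 339, -2), (591, 265, 112), (590, 232, 115), (590, 199, 116), (589, 165, 120), (589, 133, 119), (592, 104, 99), (596, 76, 66), (591, 38, 95), (605, 14, -3)]
200 [(593, 337, 2), (578, 267, 105), (578, 234, 107), (577, 199, 113), (576, 167, 112), (577, 135, 107), (578, 105, 93), (584, 79, 47), (578, 39, 94), (590, 14, 1)]
205 [(579, 340, -7), (568, 275, 80), (567, 242, 80), (567, 209, 76), (567, 175, 77), (566, 141, 78), (566, 107, 79), (571, 80, 38), (570, 45, 41), (575, 14, -1)]
[[554.0, -229.0, 31.0], [502.0, -336.0, 1.0], [408.0, -258.0, 1.0], [585.0, -398.0, 4.0], [464.0, -445.0, 32.0]]
[[350.49316 211.76299]
 [420.76648 190.37544]
 [438.26648 247.87544]
 [367.99316 269.263  ]]
[[ 396.48494107 -440.88413828   -2.90702979]
 [ 495.22829772 -332.08579211    3.12408992]
 [ 593.49154282 -216.1374296    37.69186029]]
```

View pics/c1.png

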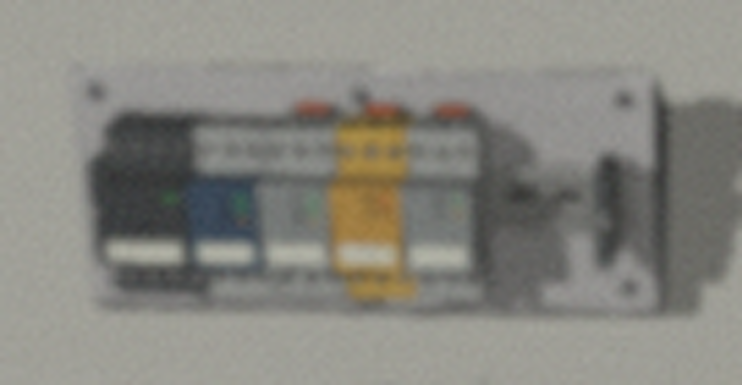

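The crop shows, from left to right, the dark supply and blue coupler, then grey (297,215), yellow (368,205) and grey (440,205). Two candidates fit "yellow module" loosely: the one on the rail, and none loose on the bench, because the bench ones are purple and green. So the order is grey 1, yellow, grey 2. Next I move to a wrist view.

```bash
cat >> h.py <<'E'
A=np.radians(28)
def railR(yaw):
    return Ro.from_euler("z",yaw).as_matrix()@np.array([[np.cos(A),0,-np.sin(A)],[0,1,0],[np.sin(A),0,np.cos(A)]])
def toolR(yaw,flip):
    r=railR(yaw); x=-r[:,2]; z=r[:,0]*flip; return np.c_[x,np.cross(z,x),z]
def delta(pos,R):
    s=observe(); R0=Ro.from_quat(s["tcp_rot"]).as_matrix()
    print("d",np.round(R0.T@(np.array(pos)-s["position"]),1),"a",np.round(Ro.from_matrix(R0.T@R).as_rotvec(),3))
E
python3 - <<'E'
from h import *
im,W=cloud("top")
# yaw from nose-top cloud & plate
m=W[170:215,165:285].reshape(-1,3); m=m[np.isfinite(m).all(1)]
sel=m[(m[:,2]>30)]
# upper plate edge: for each y bin, max x
ys=np.arange(50,310,20)
e=[np.percentile(sel[abs(sel[:,1]-y)<8][:,0],[1,99]) for y in ys]; e=np.array(e)
print("yaw",[-np.polyfit(ys,e[:,i],1)[0] for i in (0,1)],e.mean(0))
s=observe();print(Ro.from_quat(s["tcp_rot"]).as_matrix().round(2))
print(np.round(eyes.get_image("wrist")["tool_from_camera"],2))
nose=np.array([602,158,114]); p=nose+railR(0)[:,2]*150; print(p)
for f in (1,-1): delta(p,toolR(0,f))
E
```

```text
yaw [np.float64(-0.026431932693612836), np.float64(-0.012100322484059298)] [557.13643968 664.73235213]
[[ 0.   -0.95  0.31]
 [-0.    0.31  0.95]
 [-1.   -0.    0.  ]]
[[  -0.     -0.33    0.95 -164.35]
 [   0.     -0.95   -0.33   84.7 ]
 [   1.      0.      0.     -0.94]
 [   0.      0.      0.      1.  ]]
[531.57926558 158.         246.44213893]
d [ -37.2 -455.9 -259.2] a [ 1.228 -0.422 -0.306]
d [ -37.2 -455.9 -259.2] a [-1.845  0.333 -0.46 ]
```

Emit:
servo_tool(
  deltas=[
    {"dx": -37,"dy": -456,"dz": -259,"ax": 1.228,"ay": -0.422,"az": -0.306,"claw": 85},
    {"dx": -37,"dy": -456,"dz": -259,"ax": 1.228,"ay": -0.422,"az": -0.306,"claw": 85},
    {"dx": -37,"dy": -456,"dz": -259,"ax": 1.228,"ay": -0.422,"az": -0.306,"claw": 85},
    {"dx": -37,"dy": -456,"dz": -259,"ax": 1.228,"ay": -0.422,"az": -0.306,"claw": 85},
    {"dx": -37,"dy": -456,"dz": -259,"ax": 1.228,"ay": -0.422,"az": -0.306,"claw": 85},
    {"dx": -37,"dy": -456,"dz": -259,"ax": 1.228,"ay": -0.422,"az": -0.306,"claw": 85},
    {"dx": -37,"dy": -456,"dz": -259,"ax": 1.228,"ay": -0.422,"az": -0.306,"claw": 85},
    {"dx": -37,"dy": -456,"dz": -259,"ax": 1.228,"ay": -0.422,"az": -0.306,"claw": 85},
    {"dx": -37,"dy": -456,"dz": -259,"ax": 1.228,"ay": -0.422,"az": -0.306,"claw": 85},
    {"dx": -37,"dy": -456,"dz": -259,"ax": 1.228,"ay": -0.422,"az": -0.306,"claw": 85},
    {"dx": -37,"dy": -456,"dz": -259,"ax": 1.228,"ay": -0.422,"az": -0.306,"claw": 85},
    {"dx": -37,"dy": -456,"dz": -259,"ax": 1.228,"ay": -0.422,"az": -0.306,"claw": 85},
    {"dx": -37,"dy": -456,"dz": -259,"ax": 1.228,"ay": -0.422,"az": -0.306,"claw": 85},
    {"dx": -37,"dy": -456,"dz": -259,"ax": 1.228,"ay": -0.422,"az": -0.306,"claw": 85},
    {"dx": -37,"dy": -456,"dz": -259,"ax": 1.228,"ay": -0.422,"az": -0.306,"claw": 85},
    {"dx": -37,"dy": -456,"dz": -259,"ax": 1.228,"ay": -0.422,"az": -0.306,"claw": 85},
    {"dx": -37,"dy": -456,"dz": -259,"ax": 1.228,"ay": -0.422,"az": -0.306,"claw": 85},
    {"dx": -37,"dy": -456,"dz": -259,"ax": 1.228,"ay": -0.422,"az": -0.306,"claw": 85},
    {"dx": -37,"dy": -456,"dz": -259,"ax": 1.228,"ay": -0.422,"az": -0.306,"claw": 85},
    {"dx": -37,"dy": -456,"dz": -259,"ax": 1.228,"ay": -0.422,"az": -0.306,"claw": 85},
  ],
)

```text
time: 2.72
position: [531.3, 159.1, 246.2]
tcp_rot: [-0.0, 0.515, 0.001, 0.857]
ft_force: [0.6, 0.4, 0.1]
grip_width: 0.995
```

```bash
python3 - <<'E'
from h import *
im,W=cloud("wrist"); cv2.imwrite("pics/w1.png",im); np.save("w1.npy",W)
for t in ("yellow_module_nose","grey_module_1_nose","head_face","rail"):
    for r in finder.spot_in(t,"wrist")[:4]:print(t,np.round(r["xyz"],1),round(r["conf"],2))
R=railR(-0.012); L=(W-np.array([602,158,114]))@R   # rail-ish frame, centred on guessed yellow nose
hsv=cv2.cvtColor(im,cv2.COLOR_BGR2HSV)
ok=np.isfinite(L[...,0])
F=ok&(abs(L[...,0])<30)&(abs(L[...,1])<55)&(abs(L[...,2])<12)
P=L[F];
for _ in range(3):
    c=np.c_[P[:,:2],np.ones(len(P))];k=np.linalg.lstsq(c,P[:,2],rcond=None)[0];r=P[:,2]-c@k;P=P[abs(r)<3]
print("front plane",k,len(P)); print("x ext",np.percentile(P[:,0],[1,99]),"y ext",np.percentile(P[:,1],[1,99]))
for b in range(-50,50,12):
    q=P[abs(P[:,1]-b)<6]
    if len(q)>30: print(b,np.percentile(q[:,0],[2,98]).round(1),q[:,2].mean().round(1))
Y=ok&(hsv[...,0]>12)&(hsv[...,0]<32)&(hsv[...,1]>110)&(abs(L[...,1])<60)
print("yellow",Y.sum()); Q=L[Y]; print(np.percentile(Q,[1,5,50,95,99],axis=0).round(1))
q=Q[abs(Q[:,2])<6]; print("yellow front",np.percentile(q,[1,5,50,95,99],axis=0).round(1))
E
```

```text
yellow_module_nose [586.6 160.3 111.1] 0.78
grey_module_1_nose [445.6  49.5  33.5] 0.8
grey_module_1_nose [590.9 195.8 110.5] 0.76
head_face [588.6 258.  111.6] 0.67
rail [597.  250.5 111.3] 0.91
front plane [-6.80232560e-03 -7.40801969e-03  7.69297105e+00] 4466
x ext [-29.62352353   9.27597495] y ext [-49.81918543  53.72096197]
-50 [-29.1   8. ] 8.1
-38 [-29.7   8.8] 8.1
-26 [-29.6   8.6] 8.0
-14 [-29.4   8.5] 7.7
-2 [-29.2   9. ] 7.8
10 [-29.1   8.8] 7.7
22 [-29.7   9. ] 7.5
34 [-29.5   9.2] 7.6
46 [-29.3   9.8] 7.5
yellow 2550
[[-56.9 -15.8 -16.3]
 [-53.6 -14.2 -15.3]
 [ -8.3   3.    6.5]
 [ 28.2  17.9   8.7]
 [ 31.4  19.2   9.2]]
yellow front [[-35.4  -7.3   3.7]
 [-35.1  -5.5   3.9]
 [ -6.9  18.1   5.4]
 [  9.7  19.1   5.9]
 [  9.8  19.2   6. ]]
```

View pics/w1.png

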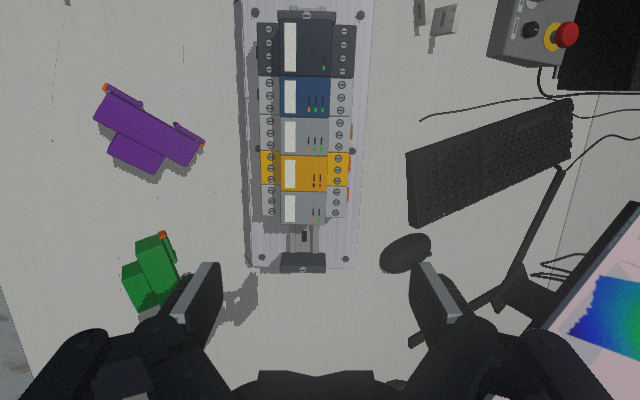

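The wrist picture shows, from top to bottom, supply, blue coupler, grey (302,135), yellow (303,173), grey (303,207), then bare rail and end bracket (303,262). The purple and green look-alikes are off to the left. I'll refine the pose.

```bash
python3 - <<'E'
from h import *
W=np.load("w1.npy"); im=cv2.imread("pics/w1.png"); hsv=cv2.cvtColor(im,cv2.COLOR_BGR2HSV)
yaw=-0.012; o=np.array([602,158,114.])+railR(-0.012)@[-12.7,1.7,7.7]
for it in range(4):
    R=railR(yaw); L=(W-o)@R; ok=np.isfinite(L[...,0])
    P=L[ok&(abs(L[...,0])<32)&(abs(L[...,1])<100)&(abs(L[...,2])<4)]
    b=np.arange(-48,96,8.); e=np.array([np.percentile(P[abs(P[:,1]-v)<4][:,0],[3,97]) for v in b])
    s=[np.polyfit(b,e[:,i],1)[0] for i in (0,1)]; yaw-=np.mean(s); o=o+R[:,0]*e.mean()+R[:,2]*np.median(P[:,2])
    print(s,e.mean(0),np.median(P[:,2]),yaw,o)
R=railR(yaw); L=(W-o)@R
Y=np.isfinite(L[...,0])&(hsv[...,0]>12)&(hsv[...,0]<32)&(hsv[...,1]>110)&(abs(L[...,1])<40)&(abs(L[...,0])<60)
for z0,z1 in ((-5,5),(-27,-17)):
    q=L[Y&(L[...,2]>z0)&(L[...,2]<z1)]; print(len(q),np.percentile(q[:,:2],[1,99],axis=0))
# row end (grey2 right face) and blue/grey boundary
P=L[np.isfinite(L[...,0])&(abs(L[...,0])<20)&(abs(L[...,2])<4)]; print("row y",np.percentile(P[:,1],[.3,99.7]))
Bm=np.isfinite(L[...,0])&(hsv[...,0]>100)&(hsv[...,0]<125)&(hsv[...,1]>120)&(abs(L[...,0])<22)&(abs(L[...,2])<4); print("blue y",np.percentile(L[Bm][:,1],[1,99]))
kk=np.isfinite(L[...,0])&(L[...,2]>-60)&(abs(L[...,1])<80); print(np.percentile(L[kk][:,2],[5]))
print("o",o,yaw)
E
```

```text
[np.float64(0.013861099959690336), np.float64(0.012970737718547294)] [-20.68255429  21.17905484] -0.1496272063425832 -0.025415918839118815 [587.48251854 159.87434055 114.82084108]
[np.float64(0.001973011139445633), np.float64(0.0027058874645213586)] [-21.1701475   20.70259267] 0.1859350385945523 -0.027755368141102313 [587.18890898 159.88180451 114.87526013]
[np.float64(-0.00013505495145968313), np.float64(0.0006141342141243983)] [-20.97614906  20.89759744] 0.027485150996252542 -0.02799490777243467 [587.14134533 159.883125   114.8810892 ]
[np.float64(-0.00034906310912847686), np.float64(0.0004099752525789009)] [-20.94119594  20.92824413] 0.005412719075412787 -0.028025363844159882 [587.13308956 159.88335618 114.88282809]
1380 [[-22.32964993 -17.10303256]
 [ 22.08032024  17.38723091]]
1155 [[-44.56783278 -16.91781237]
 [ 44.4199558   17.13326479]]
row y [-51.94879781 132.25729965]
blue y [54.88747492 87.23478652]
[-51.24331574]
o [587.13308956 159.88335618 114.88282809] -0.028025363844159882
```

```bash
python3 - <<'E'
from h import *
o=np.array([587.13,159.88,114.88]); y=-.028; R=railR(y)
for k in (40,-21): delta(o+R[:,2]*k,toolR(y,1))
E
```

```text
d [102.1   2.  -12.7] a [ 0.025 -0.    -0.013]
d [163.1   1.2 -12.7] a [ 0.025 -0.    -0.013]
```

Emit:
servo_tool(
  deltas=[
    {"dx": 50,"dy": 2,"dz": -12.7,"ax": 0.025,"az": -0.013,"claw": 85},
    {"dx": 85,"dy": 2,"dz": -12.7,"ax": 0.025,"az": -0.013,"claw": 85},
    {"dx": 115,"dy": 1.8,"dz": -12.7,"ax": 0.025,"az": -0.013,"claw": 85},
    {"dx": 135,"dy": 1.5,"dz": -12.7,"ax": 0.025,"az": -0.013,"claw": 85},
    {"dx": 150,"dy": 1.3,"dz": -12.7,"ax": 0.025,"az": -0.013,"claw": 85},
    {"dx": 158,"dy": 1.2,"dz": -12.7,"ax": 0.025,"az": -0.013,"claw": 85},
    {"dx": 163,"dy": 1.2,"dz": -12.7,"ax": 0.025,"az": -0.013,"claw": 85},
    {"dx": 163,"dy": 1.2,"dz": -12.7,"ax": 0.025,"az": -0.013,"claw": 70},
    {"dx": 163,"dy": 1.2,"dz": -12.7,"ax": 0.025,"az": -0.013,"claw": 60},
    {"dx": 163,"dy": 1.2,"dz": -12.7,"ax": 0.025,"az": -0.013,"claw": 52},
  ],
  squeeze=50,
)

```text
schema error: expected keys dx, dy, dz, ax, ay, az, claw
```

Emit:
servo_tool(
  deltas=[
    {"dx": 0,"claw": 47},
    {"dx": 0,"claw": 44},
    {"dx": 0,"claw": 40},
    {"dx": 0,"claw": 38},
    {"dx": 0,"claw": 36},
    {"dx": 0,"claw": 36},
    {"dx": 0,"claw": 36},
    {"dx": 0,"claw": 36},
  ],
)

```text
schema error: expected keys dx, dy, dz, ax, ay, az, claw
```

All keys are required.

Emit:
servo_tool(
  deltas=[
    {"dx": 50,"dy": 2,"dz": -12.7,"ax": 0.025,"ay": 0,"az": -0.013,"claw": 85},
    {"dx": 85,"dy": 2,"dz": -12.7,"ax": 0.025,"ay": 0,"az": -0.013,"claw": 85},
    {"dx": 115,"dy": 1.8,"dz": -12.7,"ax": 0.025,"ay": 0,"az": -0.013,"claw": 85},
    {"dx": 135,"dy": 1.5,"dz": -12.7,"ax": 0.025,"ay": 0,"az": -0.013,"claw": 85},
    {"dx": 150,"dy": 1.3,"dz": -12.7,"ax": 0.025,"ay": 0,"az": -0.013,"claw": 85},
    {"dx": 158,"dy": 1.2,"dz": -12.7,"ax": 0.025,"ay": 0,"az": -0.013,"claw": 85},
    {"dx": 163,"dy": 1.2,"dz": -12.7,"ax": 0.025,"ay": 0,"az": -0.013,"claw": 85},
    {"dx": 163,"dy": 1.2,"dz": -12.7,"ax": 0.025,"ay": 0,"az": -0.013,"claw": 70},
    {"dx": 163,"dy": 1.2,"dz": -12.7,"ax": 0.025,"ay": 0,"az": -0.013,"claw": 60},
    {"dx": 163,"dy": 1.2,"dz": -12.7,"ax": 0.025,"ay": 0,"az": -0.013,"claw": 55},
    {"dx": 163,"dy": 1.2,"dz": -12.7,"ax": 0.025,"ay": 0,"az": -0.013,"claw": 55},
  ],
  squeeze=50,
)

```text
time: 3.88
position: [597.6, 159.7, 97.9]
tcp_rot: [0.008, 0.514, -0.012, 0.858]
ft_force: [-0.5, -0.4, 0.3]
grip_width: 0.64
```

Emit:
servo_tool(
  deltas=[
    {"dx": 0,"dy": 0,"dz": 0,"ax": 0,"ay": 0,"az": 0,"claw": 50},
    {"dx": 0,"dy": 0,"dz": 0,"ax": 0,"ay": 0,"az": 0,"claw": 46},
    {"dx": 0,"dy": 0,"dz": 0,"ax": 0,"ay": 0,"az": 0,"claw": 43},
    {"dx": 0,"dy": 0,"dz": 0,"ax": 0,"ay": 0,"az": 0,"claw": 40},
    {"dx": 0,"dy": 0,"dz": 0,"ax": 0,"ay": 0,"az": 0,"claw": 38},
    {"dx": 0,"dy": 0,"dz": 0,"ax": 0,"ay": 0,"az": 0,"claw": 38},
  ],
  squeeze=50,
)

```text
time: 4.38
position: [597.0, 159.4, 96.4]
tcp_rot: [0.007, 0.515, -0.012, 0.857]
ft_force: [-0.2, 0.6, 0.1]
grip_width: 0.446
```

```bash
python3 - <<'E'
from h import *
im,W=cloud("wrist"); s=observe(); print(s["grip_width"]*85.4,s["ft_force"])
cv2.imwrite("pics/w2.png",im)
E
```

```text
37.90405603663212 [-0.76958398  0.88429529  0.18981693]
```

View pics/w2.png

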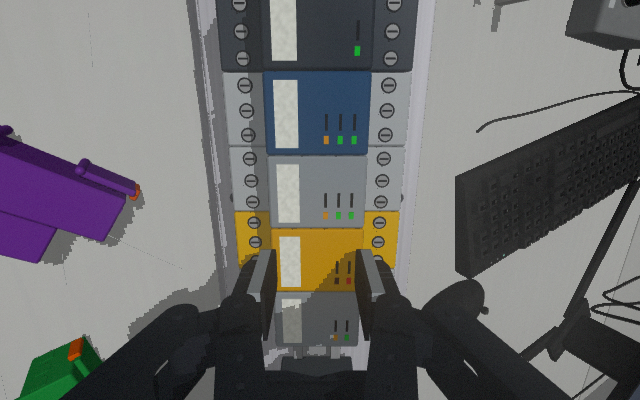

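```bash
python3 - <<'E'
from h import *
im,W=cloud("wrist")
o=np.array([587.13,159.88,114.88]); R=railR(-.028); L=(W-o)@R
s=observe(); print("tcp",(s["position"]-o)@R)
for r in (245,260,275,290,305,320,335):
    print(r,[tuple(np.round(L[r,c]).astype(int).tolist()) if np.isfinite(L[r,c,0]) else None for c in (245,258,268,274,280,300,340,358,364,370,378,390)])
E
```

```text
tcp [-7.33795033e-03 -2.34212441e-01 -2.10239857e+01]
245 [(-40, -2, -22), (-33, -2, -22), (-27, -3, -22), (-21, 9, 0), (-18, 9, 1), (-8, 8, -1), (11, 9, 0), (20, 9, 1), (26, -3, -22), (30, -3, -23), (34, -2, -21), (41, -2, -22)]
260 [(-41, -12, -22), (-26, 10, 16), (-21, 10, 16), (-20, 5, 8), (-18, 0, -1), None, (11, 0, 0), (18, 8, 12), (20, 10, 17), (23, 10, 16), (28, 6, 10), (42, -13, -23)]
275 [(-30, 6, 22), (-24, 10, 28), (-20, 10, 28), (-20, -1, 12), (-18, -8, -1), (-8, -7, 1), (12, -9, -1), (18, 2, 15), (19, 10, 29), (21, 10, 28), (24, 10, 28), (31, 6, 22)]
290 [(-28, 6, 33), (-22, 10, 39), (-20, 5, 30), (-20, -7, 15), (-19, -17, 0), (-9, -17, -1), (12, -17, 0), (18, -4, 18), (18, 6, 33), (20, 10, 38), (23, 10, 38), (29, 6, 33)]
305 [(-25, 11, 49), (-22, 7, 43), (-20, -1, 33), None, (-19, -26, 0), (-9, -26, -1), (12, -26, -1), (18, -11, 20), (18, 0, 34), (20, 5, 40), (21, 11, 49), (25, 12, 49)]
320 [(-23, 11, 56), (-21, 2, 45), (-20, -7, 35), (-32, -85, -61), (-19, -35, 0), (-9, -35, 0), (12, -35, 0), (22, -35, 0), (18, -5, 37), (20, -1, 41), (19, 11, 57), (23, 11, 56)]
335 [(-21, 16, 68), (-17, 16, 68), (-37, -99, -60), (-32, -98, -60), (-20, -46, -1), (-9, -45, 0), (12, -45, 0), (32, -98, -60), (18, -10, 39), (20, -7, 42), (17, 16, 68), (20, 16, 68)]
```

```bash
python3 - <<'E'
from h import *
im,W=cloud("wrist"); s=observe(); T=(W-s["position"])@Ro.from_quat(s["tcp_rot"]).as_matrix()
for c in (256,262,266,272,276,362,368,374,380,384):
    print(c,[(r,tuple(np.round(T[r,c]).astype(int).tolist())) for r in range(242,275,3) if np.isfinite(T[r,c,0]) and T[r,c,0]<-22][:2])
W=np.load("w1.npy"); p=np.array([531.3,159.1,246.2]); T=(W-p)@Ro.from_quat([0,.515,.001,.857]).as_matrix()
m=np.isfinite(T[...,0])&(abs(T[...,1])<14)&(abs(T[...,2])<60)&(T[...,0]<40); print("open: tool x of finger pts",np.percentile(T[m][:,0],[50,90,98,100]),np.percentile(T[m][:,2],[1,99]))
cv2.imwrite("pics/c2.png",cv2.resize(im[220:320,230:410],None,fx=4,fy=4))
E
```

```text
256 [(260, (-30, 6, -28)), (263, (-41, 11, -26))]
262 [(251, (-29, 10, -25)), (254, (-33, 11, -25))]
266 [(251, (-30, 10, -23)), (254, (-32, 10, -23))]
272 [(251, (-29, 10, -21)), (254, (-32, 10, -20))]
276 [(257, (-24, 4, -20)), (260, (-24, 3, -20))]
362 [(251, (-30, 11, 21)), (254, (-32, 10, 20))]
368 [(251, (-30, 10, 23)), (254, (-32, 10, 23))]
374 [(260, (-38, 10, 25)), (263, (-40, 10, 24))]
380 [(260, (-31, 6, 29)), (263, (-32, 6, 29))]
384 [(263, (-34, 7, 30)), (266, (-36, 6, 30))]
open: tool x of finger pts [-86.25870852 -51.32122686 -40.57160112 -34.74376021] [-59.1878358   59.70471696]
```

View pics/c2.png

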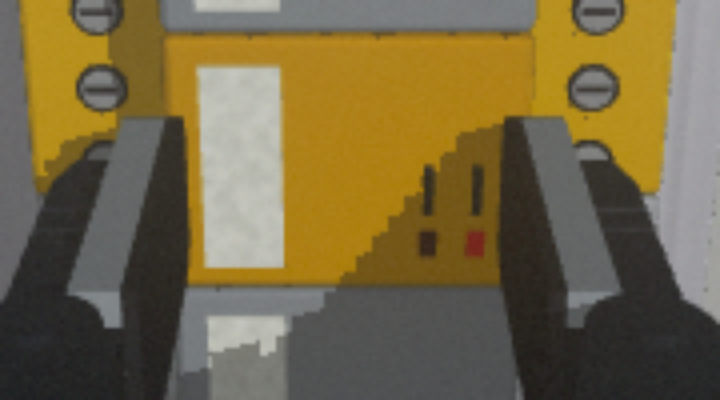

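The crop shows the pads hovering over the yellow nose, with tips about 24 mm behind the nominal TCP. That explains the closing to 38 mm without contact. I'll reopen, go 20 mm deeper and grip again.

Emit:
servo_tool(
  deltas=[
    {"dx": 0,"dy": 0,"dz": 0,"ax": 0,"ay": 0,"az": 0,"claw": 60},
    {"dx": 0,"dy": 0,"dz": 0,"ax": 0,"ay": 0,"az": 0,"claw": 60},
    {"dx": 0,"dy": 0,"dz": 0,"ax": 0,"ay": 0,"az": 0,"claw": 60},
    {"dx": 6,"dy": 0,"dz": 0,"ax": 0,"ay": 0,"az": 0,"claw": 60},
    {"dx": 12,"dy": 0,"dz": 0,"ax": 0,"ay": 0,"az": 0,"claw": 60},
    {"dx": 17,"dy": 0,"dz": 0,"ax": 0,"ay": 0,"az": 0,"claw": 60},
    {"dx": 20,"dy": 0,"dz": 0,"ax": 0,"ay": 0,"az": 0,"claw": 60},
    {"dx": 20,"dy": 0,"dz": 0,"ax": 0,"ay": 0,"az": 0,"claw": 50},
    {"dx": 20,"dy": 0,"dz": 0,"ax": 0,"ay": 0,"az": 0,"claw": 46},
    {"dx": 20,"dy": 0,"dz": 0,"ax": 0,"ay": 0,"az": 0,"claw": 42},
    {"dx": 20,"dy": 0,"dz": 0,"ax": 0,"ay": 0,"az": 0,"claw": 38},
    {"dx": 20,"dy": 0,"dz": 0,"ax": 0,"ay": 0,"az": 0,"claw": 38},
    {"dx": 20,"dy": 0,"dz": 0,"ax": 0,"ay": 0,"az": 0,"claw": 38},
  ],
  squeeze=60,
)

```text
time: 5.62
position: [606.7, 159.1, 79.1]
tcp_rot: [0.007, 0.515, -0.012, 0.857]
ft_force: [1.1, -0.1, -0.7]
grip_width: 0.513
```

The fingers now stop at 44 mm, so the nose is gripped. Next I pull straight out.

Emit:
servo_tool(
  deltas=[
    {"dx": -2,"dy": 0,"dz": 0,"ax": 0,"ay": 0,"az": 0,"claw": 36},
    {"dx": -4,"dy": 0,"dz": 0,"ax": 0,"ay": 0,"az": 0,"claw": 36},
    {"dx": -6,"dy": 0,"dz": 0,"ax": 0,"ay": 0,"az": 0,"claw": 36},
    {"dx": -9,"dy": 0,"dz": 0,"ax": 0,"ay": 0,"az": 0,"claw": 36},
    {"dx": -12,"dy": 0,"dz": 0,"ax": 0,"ay": 0,"az": 0,"claw": 36},
    {"dx": -16,"dy": 0,"dz": 0,"ax": 0,"ay": 0,"az": 0,"claw": 36},
    {"dx": -22,"dy": 0,"dz": 0,"ax": 0,"ay": 0,"az": 0,"claw": 36},
    {"dx": -30,"dy": 0,"dz": 0,"ax": 0,"ay": 0,"az": 0,"claw": 36},
    {"dx": -45,"dy": 0,"dz": 0,"ax": 0,"ay": 0,"az": 0,"claw": 36},
    {"dx": -70,"dy": 0,"dz": 0,"ax": 0,"ay": 0,"az": 0,"claw": 36},
    {"dx": -100,"dy": 0,"dz": 0,"ax": 0,"ay": 0,"az": 0,"claw": 36},
    {"dx": -130,"dy": 0,"dz": 0,"ax": 0,"ay": 0,"az": 0,"claw": 36},
    {"dx": -130,"dy": 0,"dz": 0,"ax": 0,"ay": 0,"az": 0,"claw": 36},
  ],
  squeeze=60,
)

```text
time: 6.7
position: [547.3, 162.1, 201.1]
tcp_rot: [0.008, 0.51, -0.011, 0.86]
ft_force: [1.1, 0.4, -1.0]
grip_width: 0.512
```

```bash
python3 - <<'E'
from h import *
s=observe(); print(s["grip_width"]*85.4,s["position"],s["ft_force"])
im,W=cloud("wrist"); cv2.imwrite("pics/w3.png",im); np.save("w3.npy",W)
# tray: centre from top picture cloud rim points
im,W=cloud("top")
q=W[180:285,335:450]; d=im[180:285,335:450].max(2)<60
P=q[d&np.isfinite(q[...,0])&(q[...,2]<60)]
print(cv2.minAreaRect(P[(P[:,2]>25)][:,:2].astype(np.float32)), cv2.minAreaRect(P[(P[:,2]<8)][:,:2].astype(np.float32)))
E
```

```text
43.73974484186379 [547.25523852 162.08045468 201.09132366] [ 1.07008505  0.36840186 -0.96358992]
((494.79730224609375, -326.2493591308594), (172.36326599121094, 212.88870239257812), 15.808993339538574) ((494.24114990234375, -329.144775390625), (160.78248596191406, 198.5306854248047), 15.84038257598877)
```

View pics/w3.png

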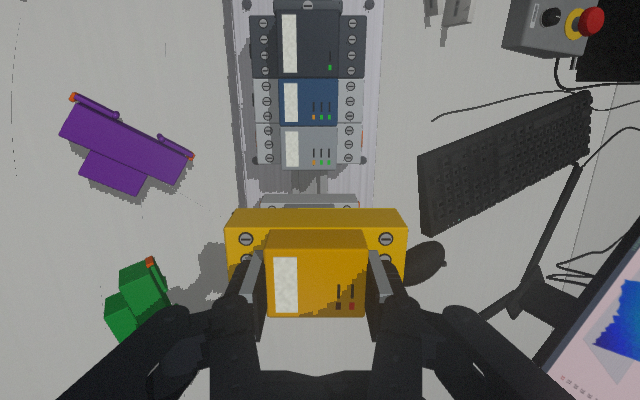

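Yellow is out and held in the gripper (315,270), and both greys remain on the rail. Next stop is the tray at (494,-328).

```bash
python3 - <<'E'
from h import *
s=observe(); print(s["joint_positions"].round(2))
T=np.array([[0,0,1],[0,1,0],[-1,0,0]],float)
delta([494,-328,150],T); delta([494,-328,22],T)
E
```

```text
[ 0.2  -0.08  1.96 -0.15  0.78  0.31]
d [  21.9 -490.6  -55. ] a [-0.028  0.492  0.006]
d [ 134.7 -490.7 -115.5] a [-0.028  0.492  0.006]
```

Emit:
servo_tool(
  deltas=[
    {"dx": 0,"dy": -40,"dz": 0,"ax": -0.003,"ay": 0.1,"az": 0.001,"claw": 36},
    {"dx": 2,"dy": -80,"dz": -9,"ax": -0.006,"ay": 0.2,"az": 0.002,"claw": 36},
    {"dx": 4,"dy": -120,"dz": -13,"ax": -0.012,"ay": 0.3,"az": 0.004,"claw": 36},
    {"dx": 6,"dy": -160,"dz": -18,"ax": -0.02,"ay": 0.4,"az": 0.005,"claw": 36},
    {"dx": 8,"dy": -200,"dz": -22,"ax": -0.028,"ay": 0.492,"az": 0.006,"claw": 36},
    {"dx": 10,"dy": -240,"dz": -27,"ax": -0.028,"ay": 0.492,"az": 0.006,"claw": 36},
    {"dx": 12,"dy": -280,"dz": -31,"ax": -0.028,"ay": 0.492,"az": 0.006,"claw": 36},
    {"dx": 14,"dy": -320,"dz": -36,"ax": -0.028,"ay": 0.492,"az": 0.006,"claw": 36},
    {"dx": 16,"dy": -360,"dz": -40,"ax": -0.028,"ay": 0.492,"az": 0.006,"claw": 36},
    {"dx": 18,"dy": -400,"dz": -45,"ax": -0.028,"ay": 0.492,"az": 0.006,"claw": 36},
    {"dx": 20,"dy": -435,"dz": -49,"ax": -0.028,"ay": 0.492,"az": 0.006,"claw": 36},
    {"dx": 21,"dy": -465,"dz": -52,"ax": -0.028,"ay": 0.492,"az": 0.006,"claw": 36},
    {"dx": 22,"dy": -485,"dz": -55,"ax": -0.028,"ay": 0.492,"az": 0.006,"claw": 36},
    {"dx": 22,"dy": -491,"dz": -55,"ax": -0.028,"ay": 0.492,"az": 0.006,"claw": 36},
    {"dx": 22,"dy": -491,"dz": -55,"ax": -0.028,"ay": 0.492,"az": 0.006,"claw": 36},
    {"dx": 22,"dy": -491,"dz": -55,"ax": -0.028,"ay": 0.492,"az": 0.006,"claw": 36},
    {"dx": 22,"dy": -491,"dz": -55,"ax": -0.028,"ay": 0.492,"az": 0.006,"claw": 36},
  ],
  squeeze=60,
)

```text
time: 8.22
position: [493.1, -327.2, 147.4]
tcp_rot: [0.0, 0.709, 0.001, 0.705]
ft_force: [0.1, -0.9, -1.6]
grip_width: 0.512
```

```bash
python3 - <<'E'
from h import *
s=observe(); im,W=cloud("wrist"); T=(W-s["position"])@Ro.from_quat(s["tcp_rot"]).as_matrix()
h=cv2.cvtColor(im,cv2.COLOR_BGR2HSV); m=(h[...,0]>12)&(h[...,0]<32)&(h[...,1]>110)&np.isfinite(T[...,0])&(T[...,0]<40)
print(np.percentile(T[m],[1,50,99],axis=0).round(1)); delta([494,-328,22],np.array([[0,0,1],[0,1,0],[-1,0,0]],float))
# grey positions in the pulled-out picture: y of nose front
W3=np.load("w3.npy"); o=np.array([587.13,159.88,114.88]); L=(W3-o)@railR(-.028)
P=L[np.isfinite(L[...,0])&(abs(L[...,0])<20)&(abs(L[...,2])<5)&(L[...,1]<60)]
print(np.histogram(P[:,1],bins=np.arange(-70,61,5)))
E
```

```text
[[-43.7 -16.  -44.3]
 [-30.2  14.2   2.2]
 [  7.1  17.8  42.8]]
d [125.8  -0.9   1.2] a [ 0.001 -0.004 -0.   ]
(array([  0,   0,   0,   0,   0,   0,   0,   0,   0,   0,   0,   0,   0,
         0,   0,   0,   0, 122, 293, 321, 318, 314, 321, 341, 337, 333]), array([-70, -65, -60, -55, -50, -45, -40, -35, -30, -25, -20, -15, -10,
        -5,   0,   5,  10,  15,  20,  25,  30,  35,  40,  45,  50,  55,
        60]))
```

Emit:
servo_tool(
  deltas=[
    {"dx": 35,"dy": 0,"dz": 0,"ax": 0,"ay": 0,"az": 0,"claw": 36},
    {"dx": 70,"dy": 0,"dz": 0,"ax": 0,"ay": 0,"az": 0,"claw": 36},
    {"dx": 95,"dy": 0,"dz": 0,"ax": 0,"ay": 0,"az": 0,"claw": 36},
    {"dx": 110,"dy": 0,"dz": 0,"ax": 0,"ay": 0,"az": 0,"claw": 36},
    {"dx": 118,"dy": 0,"dz": 0,"ax": 0,"ay": 0,"az": 0,"claw": 36},
    {"dx": 123,"dy": 0,"dz": 0,"ax": 0,"ay": 0,"az": 0,"claw": 36},
    {"dx": 126,"dy": 0,"dz": 0,"ax": 0,"ay": 0,"az": 0,"claw": 36},
    {"dx": 126,"dy": 0,"dz": 0,"ax": 0,"ay": 0,"az": 0,"claw": 36},
    {"dx": 126,"dy": 0,"dz": 0,"ax": 0,"ay": 0,"az": 0,"claw": 36},
  ],
  squeeze=60,
)

```text
time: 9.02
position: [493.7, -329.6, 23.6]
tcp_rot: [-0.001, 0.708, -0.001, 0.706]
ft_force: [-0.5, 0.5, -1.4]
grip_width: 0.51
```

Emit:
servo_tool(
  deltas=[
    {"dx": 2,"dy": 0,"dz": 0,"ax": 0,"ay": 0,"az": 0,"claw": 36},
    {"dx": 3,"dy": 0,"dz": 0,"ax": 0,"ay": 0,"az": 0,"claw": 44},
    {"dx": 3,"dy": 0,"dz": 0,"ax": 0,"ay": 0,"az": 0,"claw": 50},
    {"dx": 3,"dy": 0,"dz": 0,"ax": 0,"ay": 0,"az": 0,"claw": 65},
    {"dx": 3,"dy": 0,"dz": 0,"ax": 0,"ay": 0,"az": 0,"claw": 65},
    {"dx": 3,"dy": 0,"dz": 0,"ax": 0,"ay": 0,"az": 0,"claw": 65},
    {"dx": -5,"dy": 0,"dz": 0,"ax": 0,"ay": 0,"az": 0,"claw": 65},
    {"dx": -30,"dy": 0,"dz": 0,"ax": 0,"ay": 0,"az": 0,"claw": 65},
    {"dx": -70,"dy": 0,"dz": 0,"ax": 0,"ay": 0,"az": 0,"claw": 65},
    {"dx": -110,"dy": 0,"dz": 0,"ax": 0,"ay": 0,"az": 0,"claw": 65},
    {"dx": -150,"dy": 0,"dz": 0,"ax": 0,"ay": 0,"az": 0,"claw": 65},
    {"dx": -190,"dy": 0,"dz": 0,"ax": 0,"ay": 0,"az": 0,"claw": 65},
    {"dx": -190,"dy": 0,"dz": 0,"ax": 0,"ay": 0,"az": 0,"claw": 65},
  ],
  squeeze=60,
)

```text
time: 10.1
position: [498.2, -332.9, 224.2]
tcp_rot: [-0.005, 0.703, -0.005, 0.711]
ft_force: [0.8, -1.1, 1.3]
grip_width: 0.767
```

```bash
python3 - <<'E'
from h import *
im,W=cloud("top"); h=cv2.cvtColor(im,cv2.COLOR_BGR2HSV)
m=(h[...,0]>12)&(h[...,0]<32)&(h[...,1]>110)&np.isfinite(W[...,0]); k=m.copy(); k[:,:335]=0; k[:, 450:]=0
print("yellow in tray",k.sum(),np.nanpercentile(W[k],[2,50,98],axis=0).round(0) if k.any() else None)
cv2.imwrite("pics/t2.png",cv2.resize(im[150:290,155:465],None,fx=2.4,fy=2.4,interpolation=cv2.INTER_CUBIC))
o=np.array([587.13,159.88,114.88]); R=railR(-.028); L=(W-o)@R
P=L[np.isfinite(L[...,0])&(abs(L[...,0])<15)&(L[...,2]>-8)&(L[...,2]<12)&(abs(L[...,1])<60)]
print(np.histogram(P[:,1],bins=np.arange(-70,61,5)))
delta(o+R@[0,0,110],toolR(-.028,1))
E
```

```text
yellow in tray 224 [[ 484. -350.   -1.]
 [ 517. -322.   37.]
 [ 543. -314.   62.]]
(array([ 0,  0,  9, 16, 22, 14, 23, 20, 21, 15,  0,  0,  0,  0,  0,  0,  3,
       27, 16, 19, 18, 19, 21, 20, 18, 18]), array([-70, -65, -60, -55, -50, -45, -40, -35, -30, -25, -20, -15, -10,
        -5,   0,   5,  10,  15,  20,  25,  30,  35,  40,  45,  50,  55,
        60]))
d [  3.3 493.1  38.7] a [ 0.03  -0.482  0.003]
```

View pics/t2.png

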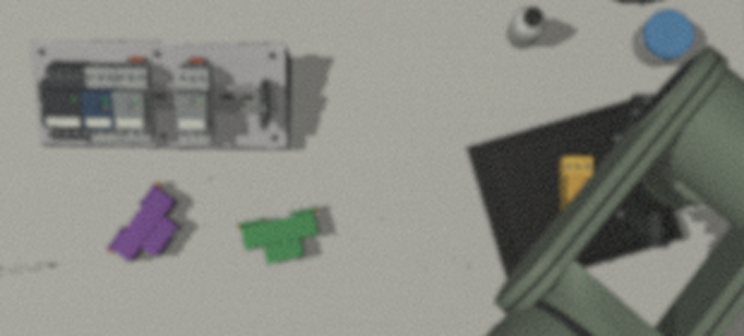

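Yellow lies in the tray (577,180), and the row shows a one-module gap at (160,110). Now I move above grey 2.

Emit:
servo_tool(
  deltas=[
    {"dx": 3,"dy": 40,"dz": 3,"ax": 0,"ay": 0,"az": 0,"claw": 65},
    {"dx": 3,"dy": 80,"dz": 6,"ax": 0.006,"ay": -0.1,"az": 0,"claw": 65},
    {"dx": 3,"dy": 120,"dz": 10,"ax": 0.012,"ay": -0.2,"az": 0,"claw": 65},
    {"dx": 3,"dy": 160,"dz": 13,"ax": 0.018,"ay": -0.3,"az": 0,"claw": 65},
    {"dx": 3,"dy": 200,"dz": 17,"ax": 0.024,"ay": -0.4,"az": 0,"claw": 65},
    {"dx": 3,"dy": 240,"dz": 20,"ax": 0.03,"ay": -0.482,"az": 0.003,"claw": 65},
    {"dx": 3,"dy": 280,"dz": 24,"ax": 0.03,"ay": -0.482,"az": 0.003,"claw": 65},
    {"dx": 3,"dy": 320,"dz": 28,"ax": 0.03,"ay": -0.482,"az": 0.003,"claw": 65},
    {"dx": 3,"dy": 360,"dz": 32,"ax": 0.03,"ay": -0.482,"az": 0.003,"claw": 65},
    {"dx": 3,"dy": 400,"dz": 36,"ax": 0.03,"ay": -0.482,"az": 0.003,"claw": 65},
    {"dx": 3,"dy": 435,"dz": 38,"ax": 0.03,"ay": -0.482,"az": 0.003,"claw": 65},
    {"dx": 3,"dy": 452,"dz": 38,"ax": 0.03,"ay": -0.482,"az": 0.003,"claw": 65},
    {"dx": 3,"dy": 457,"dz": 38,"ax": 0.03,"ay": -0.482,"az": 0.003,"claw": 65},
    {"dx": 3,"dy": 457,"dz": 38,"ax": 0.03,"ay": -0.482,"az": 0.003,"claw": 65},
    {"dx": 3,"dy": 457,"dz": 38,"ax": 0.03,"ay": -0.482,"az": 0.003,"claw": 65},
    {"dx": 3,"dy": 457,"dz": 38,"ax": 0.03,"ay": -0.482,"az": 0.003,"claw": 65},
  ],
  squeeze=60,
)

```text
time: 11.48
position: [531.3, 126.9, 208.2]
tcp_rot: [0.012, 0.52, -0.011, 0.854]
ft_force: [-0.5, -0.9, 0.4]
grip_width: 0.759
```

```bash
cat > row.py <<'E'
from h import *
import sys
im,W=cloud("wrist"); cv2.imwrite(sys.argv[1],im)
o=np.array([587.13,159.88,114.88]); R=railR(-.028); L=(W-o)@R; ok=np.isfinite(L[...,0])
P=L[ok&(abs(L[...,0])<18)&(abs(L[...,2])<5)&(abs(L[...,1])<150)]
ys=np.sort(P[:,1]); g=np.where(np.diff(ys)>2)[0]; print("front y gaps",[(ys[i].round(1),ys[i+1].round(1)) for i in g],ys[[0,-1]].round(1))
P=L[ok&(abs(L[...,0])>26)&(abs(L[...,0])<42)&(abs(L[...,2]+22)<4)&(abs(L[...,1])<150)]
ys=np.sort(P[:,1]); g=np.where(np.diff(ys)>2)[0]; print("base y gaps",[(ys[i].round(1),ys[i+1].round(1)) for i in g],ys[[0,-1]].round(1))
s=observe(); print("tcp in nose frame",((s["position"]-o)@R).round(1),s["grip_width"]*85.4)
if len(sys.argv)>2: delta(o+R@np.array(eval(sys.argv[2]),float),toolR(-.028,1))
E
python3 row.py pics/w4.png [0,-35,-40]
```

```text
front y gaps [(np.float64(-17.9), np.float64(18.0))] [-53.  106.2]
base y gaps [(np.float64(-17.8), np.float64(17.5))] [-53.2 111.1]
tcp in nose frame [ -4.4 -34.8 108.3] 64.72497984852244
d [148.2  -1.2   6.1] a [-0.006 -0.011 -0.007]
```

View pics/w4.png

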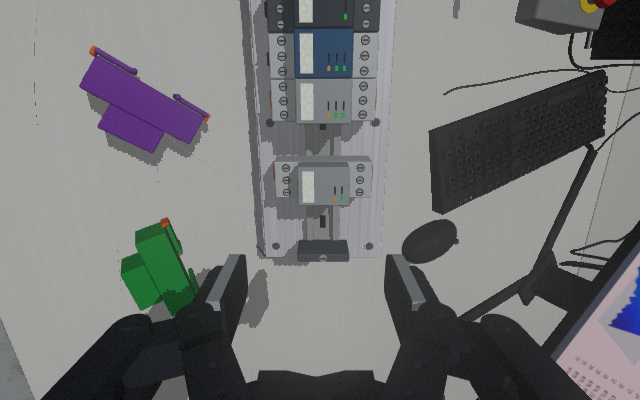

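```bash
python3 row.py pics/w4b.png [0,-35.3,-40]
```

```text
front y gaps [(np.float64(-18.0), np.float64(17.7))] [-52.7 106.1]
base y gaps [(np.float64(-17.9), np.float64(17.3))] [-53.3 110.9]
tcp in nose frame [ -4.3 -34.8 108.3] 65.05356125430131
d [148.3  -1.5   5.9] a [-0.007 -0.011 -0.007]
```

Emit:
servo_tool(
  deltas=[
    {"dx": 35,"dy": -0.5,"dz": 6,"ax": -0.007,"ay": -0.011,"az": -0.007,"claw": 65},
    {"dx": 70,"dy": -1,"dz": 6,"ax": -0.007,"ay": -0.011,"az": -0.007,"claw": 65},
    {"dx": 100,"dy": -1.5,"dz": 6,"ax": -0.007,"ay": -0.011,"az": -0.007,"claw": 65},
    {"dx": 120,"dy": -1.5,"dz": 6,"ax": -0.007,"ay": -0.011,"az": -0.007,"claw": 65},
    {"dx": 135,"dy": -1.5,"dz": 6,"ax": -0.007,"ay": -0.011,"az": -0.007,"claw": 65},
    {"dx": 143,"dy": -1.5,"dz": 6,"ax": -0.007,"ay": -0.011,"az": -0.007,"claw": 65},
    {"dx": 148,"dy": -1.5,"dz": 6,"ax": -0.007,"ay": -0.011,"az": -0.007,"claw": 65},
    {"dx": 148,"dy": -1.5,"dz": 6,"ax": -0.007,"ay": -0.011,"az": -0.007,"claw": 56},
    {"dx": 148,"dy": -1.5,"dz": 6,"ax": -0.007,"ay": -0.011,"az": -0.007,"claw": 50},
    {"dx": 148,"dy": -1.5,"dz": 6,"ax": -0.007,"ay": -0.011,"az": -0.007,"claw": 46},
    {"dx": 148,"dy": -1.5,"dz": 6,"ax": -0.007,"ay": -0.011,"az": -0.007,"claw": 42},
    {"dx": 148,"dy": -1.5,"dz": 6,"ax": -0.007,"ay": -0.011,"az": -0.007,"claw": 40},
    {"dx": 148,"dy": -1.5,"dz": 6,"ax": -0.007,"ay": -0.011,"az": -0.007,"claw": 40},
    {"dx": 148,"dy": -1.5,"dz": 6,"ax": -0.007,"ay": -0.011,"az": -0.007,"claw": 40},
  ],
  squeeze=30,
)

```text
time: 12.75
position: [604.9, 125.7, 81.3]
tcp_rot: [0.006, 0.514, -0.011, 0.857]
ft_force: [-5.3, -1.8, 6.1]
grip_width: 0.517
```

Emit:
servo_tool(
  deltas=[
    {"dx": 0,"dy": 3,"dz": 0,"ax": 0,"ay": 0,"az": 0,"claw": 40},
    {"dx": 0,"dy": 7,"dz": 0,"ax": 0,"ay": 0,"az": 0,"claw": 40},
    {"dx": 0,"dy": 11,"dz": 0,"ax": 0,"ay": 0,"az": 0,"claw": 40},
    {"dx": 0,"dy": 15,"dz": 0,"ax": 0,"ay": 0,"az": 0,"claw": 40},
    {"dx": 0,"dy": 19,"dz": 0,"ax": 0,"ay": 0,"az": 0,"claw": 40},
    {"dx": 0,"dy": 23,"dz": 0,"ax": 0,"ay": 0,"az": 0,"claw": 40},
    {"dx": 0,"dy": 27,"dz": 0,"ax": 0,"ay": 0,"az": 0,"claw": 40},
    {"dx": 0,"dy": 30,"dz": 0,"ax": 0,"ay": 0,"az": 0,"claw": 40},
    {"dx": 0,"dy": 32,"dz": 0,"ax": 0,"ay": 0,"az": 0,"claw": 40},
    {"dx": 0,"dy": 33,"dz": 0,"ax": 0,"ay": 0,"az": 0,"claw": 40},
    {"dx": 0,"dy": 33,"dz": 0,"ax": 0,"ay": 0,"az": 0,"claw": 40},
  ],
  squeeze=40,
)

```text
time: 13.67
position: [606.0, 157.1, 81.6]
tcp_rot: [0.005, 0.514, -0.012, 0.857]
ft_force: [-5.0, -8.9, 7.9]
grip_width: 0.513
```

```bash
python3 row.py pics/w5.png; python3 -c "
from cell import observe;print(observe()['ft_force'])"
```

```text
front y gaps [(np.float64(14.3), np.float64(17.4))] [-21.6 107.6]
base y gaps [(np.float64(13.7), np.float64(17.5))] [ -9.3 112.1]
tcp in nose frame [  1.   -2.3 -38.3] 44.40093932674593
[-5.50728144 -8.48264613  8.22682486]
```

Emit:
servo_tool(
  deltas=[
    {"dx": 0,"dy": 1,"dz": 0,"ax": 0,"ay": 0,"az": 0,"claw": 40},
    {"dx": 0,"dy": 2,"dz": 0,"ax": 0,"ay": 0,"az": 0,"claw": 40},
    {"dx": 0,"dy": 3,"dz": 0,"ax": 0,"ay": 0,"az": 0,"claw": 40},
    {"dx": 0,"dy": 3.5,"dz": 0,"ax": 0,"ay": 0,"az": 0,"claw": 40},
    {"dx": 0,"dy": 3.5,"dz": 0,"ax": 0,"ay": 0,"az": 0,"claw": 40},
    {"dx": 0,"dy": 3.5,"dz": 0,"ax": 0,"ay": 0,"az": 0,"claw": 40},
  ],
  squeeze=40,
)

```text
time: 14.22
position: [606.0, 160.3, 81.5]
tcp_rot: [0.005, 0.515, -0.012, 0.857]
ft_force: [-5.0, -9.1, 8.5]
grip_width: 0.515
```

```bash
python3 row.py pics/w6.png; python3 -c "
from cell import observe;print(observe()['ft_force'])"
```

```text
front y gaps [] [-18.3 110.7]
base y gaps [] [ -6.9 115.3]
tcp in nose frame [  1.    1.  -38.4] 43.969209640647485
[-4.794149   -9.19440732  8.58316258]
```

Emit:
servo_tool(
  deltas=[
    {"dx": 0,"dy": 0.5,"dz": 0,"ax": 0,"ay": 0,"az": 0,"claw": 40},
    {"dx": 0,"dy": 1,"dz": 0,"ax": 0,"ay": 0,"az": 0,"claw": 40},
    {"dx": 0,"dy": 1.5,"dz": 0,"ax": 0,"ay": 0,"az": 0,"claw": 40},
    {"dx": 0,"dy": 1.5,"dz": 0,"ax": 0,"ay": 0,"az": 0,"claw": 40},
    {"dx": 0,"dy": 1.5,"dz": 0,"ax": 0,"ay": 0,"az": 0,"claw": 40},
  ],
  squeeze=50,
)

```text
time: 14.68
position: [606.1, 161.3, 81.6]
tcp_rot: [0.005, 0.515, -0.012, 0.857]
ft_force: [-6.3, -11.2, 9.2]
grip_width: 0.516
```

Emit:
servo_tool(
  deltas=[
    {"dx": 0,"dy": 0.5,"dz": 0,"ax": 0,"ay": 0,"az": 0,"claw": 40},
    {"dx": 0,"dy": 1,"dz": 0,"ax": 0,"ay": 0,"az": 0,"claw": 40},
    {"dx": 0,"dy": 1,"dz": 0,"ax": 0,"ay": 0,"az": 0,"claw": 40},
    {"dx": 0,"dy": 1,"dz": 0,"ax": 0,"ay": 0,"az": 0,"claw": 40},
  ],
  squeeze=50,
)

```text
time: 15.02
position: [606.1, 161.4, 81.5]
tcp_rot: [0.005, 0.515, -0.013, 0.857]
ft_force: [-7.0, -14.9, 10.2]
grip_width: 0.515
```

Emit:
servo_tool(
  deltas=[
    {"dx": 0,"dy": 1,"dz": 0,"ax": 0,"ay": 0,"az": 0,"claw": 40},
    {"dx": 0,"dy": 2,"dz": 0,"ax": 0,"ay": 0,"az": 0,"claw": 40},
    {"dx": 0,"dy": 2,"dz": 0,"ax": 0,"ay": 0,"az": 0,"claw": 40},
    {"dx": 0,"dy": 2,"dz": 0,"ax": 0,"ay": 0,"az": 0,"claw": 40},
  ],
  squeeze=60,
)

```text
time: 15.35
position: [606.0, 161.5, 81.6]
tcp_rot: [0.004, 0.515, -0.014, 0.857]
ft_force: [-6.9, -22.1, 11.7]
grip_width: 0.51
```

```bash
python3 row.py pics/w7.png; python3 -c "
from cell import observe;print(observe()['ft_force'])
import cv2;im=cv2.imread('pics/w7.png');cv2.imwrite('pics/c7.png',cv2.resize(im[20:320,200:440],None,fx=2,fy=2,interpolation=cv2.INTER_CUBIC))"
```

```text
front y gaps [] [-17.3 112.1]
base y gaps [] [ -5.2 116.4]
tcp in nose frame [  1.    2.1 -38.3] 43.80291038896874
[ -7.4322258  -21.48843857  12.72757689]
```

View pics/c7.png

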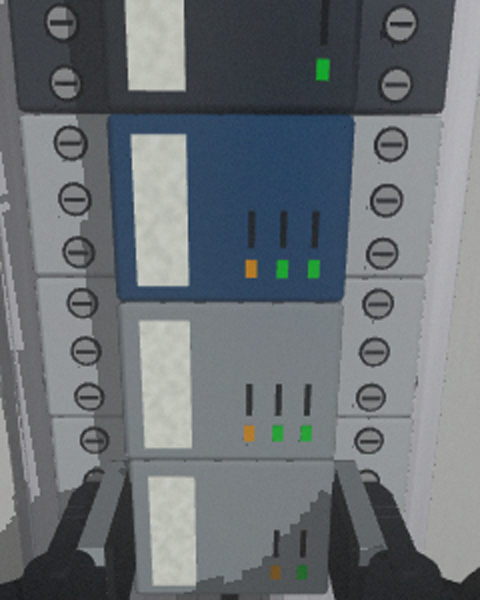

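The picture shows blue, grey and grey adjoining, with seams at (230,300) and (230,458) and no gap. The stop is firm at 22 N. I'll relax the push, release and retract.

Emit:
servo_tool(
  deltas=[
    {"dx": 0,"dy": -1,"dz": 0,"ax": 0,"ay": 0,"az": 0,"claw": 40},
    {"dx": 0,"dy": -1.5,"dz": 0,"ax": 0,"ay": 0,"az": 0,"claw": 40},
    {"dx": 0,"dy": -1.5,"dz": 0,"ax": 0,"ay": 0,"az": 0,"claw": 50},
    {"dx": 0,"dy": -1.5,"dz": 0,"ax": 0,"ay": 0,"az": 0,"claw": 65},
    {"dx": 0,"dy": -1.5,"dz": 0,"ax": 0,"ay": 0,"az": 0,"claw": 65},
    {"dx": 0,"dy": -1.5,"dz": 0,"ax": 0,"ay": 0,"az": 0,"claw": 65},
    {"dx": -5,"dy": -1.5,"dz": 0,"ax": 0,"ay": 0,"az": 0,"claw": 65},
    {"dx": -15,"dy": -1.5,"dz": 0,"ax": 0,"ay": 0,"az": 0,"claw": 65},
    {"dx": -35,"dy": -1.5,"dz": 0,"ax": 0,"ay": 0,"az": 0,"claw": 65},
    {"dx": -65,"dy": -1.5,"dz": 0,"ax": 0,"ay": 0,"az": 0,"claw": 65},
    {"dx": -100,"dy": -1.5,"dz": 0,"ax": 0,"ay": 0,"az": 0,"claw": 65},
    {"dx": -135,"dy": -1.5,"dz": 0,"ax": 0,"ay": 0,"az": 0,"claw": 65},
    {"dx": -135,"dy": -1.5,"dz": 0,"ax": 0,"ay": 0,"az": 0,"claw": 65},
    {"dx": -135,"dy": -1.5,"dz": 0,"ax": 0,"ay": 0,"az": 0,"claw": 65},
    {"dx": -135,"dy": -1.5,"dz": 0,"ax": 0,"ay": 0,"az": 0,"claw": 65},
  ],
  squeeze=60,
)

```text
time: 16.65
position: [542.1, 167.2, 199.8]
tcp_rot: [0.006, 0.514, -0.011, 0.857]
ft_force: [-0.7, 0.1, -0.6]
grip_width: 0.76
```

```bash
python3 row.py pics/w8.png; python3 - <<'E'
from h import *
a=cv2.imread("pics/w8.png")
t,W=cloud("top"); h=cv2.cvtColor(t,cv2.COLOR_BGR2HSV)
k=(h[...,0]>12)&(h[...,0]<32)&(h[...,1]>110); k[:,:335]=0; k[:,450:]=0
print("yellow",np.nanpercentile(W[k],[2,50,98],axis=0).round(0))
A=cv2.resize(a[0:240,200:420],None,fx=2,fy=2,interpolation=cv2.INTER_CUBIC)
B=cv2.resize(t[130:290,340:460],(360,480),interpolation=cv2.INTER_CUBIC)
cv2.imwrite("pics/f.png",np.hstack([A,B]))
E
```

```text
front y gaps [] [-16.7 133.2]
base y gaps [(np.float64(132.6), np.float64(140.9))] [-16.8 140.9]
tcp in nose frame [-1.1  5.8 95.2] 64.89282458824181
yellow [[ 445. -361.    0.]
 [ 496. -328.   38.]
 [ 541. -314.   63.]]
```

View pics/f.png

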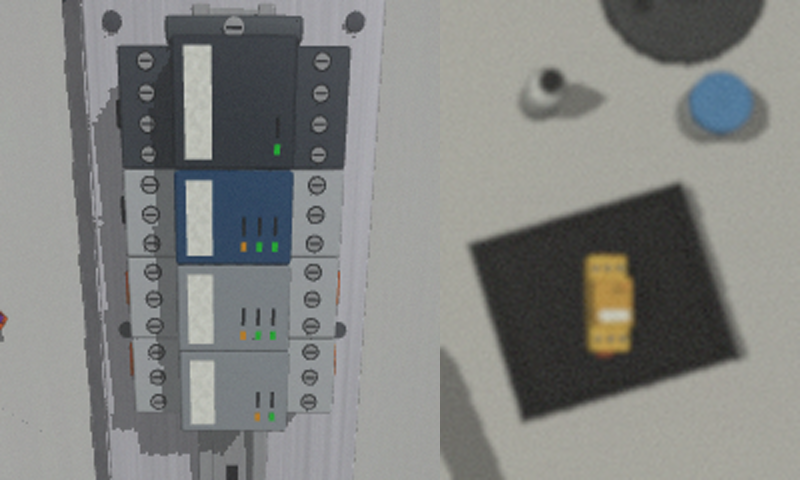

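The final picture shows the row closed with seams at (235,265) and (235,350). Yellow is flat in the tray (608,305), and the bottle and jar are upright.

```bash
python3 -c "
from cell import close_job;print(close_job())"
```

```text
the job is handed in; nothing more can be done
None
```

The yellow module is off the rail and lying in the black tray. Both grey modules are closed up against the blue-nosed coupler, still clipped on. I handed the job in at about 17 s of robot time.

- **Yellow module:** it was second from the head. I gripped its nose, pulled it straight out and set it down in the tray. The last top picture shows it flat there, with the oil bottle and jar still upright.
- **Grey modules:** I gripped grey module 2 and slid it about 37 mm until it pushed grey module 1 firmly against the coupler. Over the last 2 mm of commanded push it moved only about 0.1 mm, while the sideways force rose to 22 N. After release, the depth map found no gap along the row, to about 2 mm. The closing picture shows both seams shut.
- **What disagreed:** the first grip closed on air. In the wrist camera the finger tips showed about 24 mm short of the stated tool point. I went 20 mm deeper and the second grip held.
- **Light pressing:** in the second grasp the tool pressed on the module with about 8 to 12 N along the rail's z. I think the finger tips were touching its base. That is well under the 40 N limit.

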